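Load the orange cassette into the reader

TASK

Take the water-test cassette with the orange grip out of the grey rack and slide it upright, grip up, down into the slot on top of the white reader until it sits fully home on the bottom of the slot, then let go. Leave the green and blue cassettes standing in the rack.

Things in the scene. Friction and masses are not known exactly. Their poses are not given: they have to be found in the camera images.
- orange_centre (a point): Orange cassette: flat upright slab 10 mm thick (its x), 70 wide (y), 120 tall (z up), about 120 g; white with pale wells, its top 36 mm a solid orange grip. Point: its centre, 60 mm above its foot, 42 mm below the middle of the grip. Stands in a fixed grey rack, rim 30 mm high, 22 mm above the cassette's foot. Groove 14 x 76 mm; both broad faces free.
- slot_mouth (a point): Centre of the slot mouth, 97 mm above the bench, on a fixed white reader 180 (x) x 200 (y) x 85 mm tall. Black funnel collar, open 38 (x) x 100 mm (y) at this point, narrows at 45 degrees over 12 mm to the slot, 14 (x) x 76 mm (y). Slot floor 50 mm below the point: a cassette fully home has its centre 10 mm above the point. Its wide side lies along y, either way round.
- green_centre (a point): Green cassette: flat upright slab 10 mm thick (its x), 70 wide (y), 120 tall (z up), about 120 g; white with pale wells, its top 36 mm a solid green grip. Point: its centre, 60 mm above its foot, 42 mm below the middle of the grip. Stands in the same rack; the three stand in one row along y, wide sides in line, 105 mm between centres. Leave it there.
- blue_centre (a point): Blue cassette: flat upright slab 10 mm thick (its x), 70 wide (y), 120 tall (z up), about 120 g; white with pale wells, its top 36 mm a solid blue grip. Point: its centre, 60 mm above its foot, 42 mm below the middle of the grip. Stands in the same rack; the three stand in one row along y, wide sides in line, 105 mm between centres. Leave it there.

How it is judged:
At the end, for the whole second after the job is handed in: Orange cassette released, at rest, grip up in the slot: centre within 10 mm (x), 12 mm (y) of the slot's centre and at most 22 mm above its mouth (10 is home), within 10 degrees of upright and of the slot. Green and blue upright within 11 degrees and 30 mm of their start (x of orange_centre in the frame of slot_mouth between -0.01 and 0.01 m and y of orange_centre in the frame of slot_mouth between -0.012 and 0.012 m and z of orange_centre in the frame of slot_mouth between -0.005 and 0.022 m and angle between orange_centre's own z axis and vertical below 0.18 rad and angle between the x axis of orange_centre and the x axis of slot_mouth, either way round below 0.18 rad and linear speed of orange below 0.03 m/s and distance of each of green_centre, blue_centre from where it was at the start of the episode below 0.03 m and angle between each of green_centre, blue_centre's own z axis and vertical below 0.2 rad); the robot touches nothing.
It fails at once if the green cassette is pulled out of its place or knocked over (distance of green_centre from where it was at the start of the episode above 0.03 m or angle between green_centre's own z axis and vertical above 0.5 rad).
It fails at once if the blue cassette is pulled out of its place or knocked over (distance of blue_centre from where it was at the start of the episode above 0.03 m or angle between blue_centre's own z axis and vertical above 0.5 rad).
It also fails if it takes over 40 s, if anything falls off the work surface, if the arm or the gripper's body presses on something with over 40 N, if the wrist force passes 120 N, or if a joint passes its speed limit or range.

ROBOT

A 6-joint arm with a two-finger parallel gripper is mounted at the origin on the work surface. World frame = base frame: x ahead of the robot, y to its left, z up, the work surface at z = 0. Lengths are in m, angles in rad, forces in N, time in s.
With the tool pointing down it reaches from about 0.35 to 0.775 m from the base axis. Payload 5.5 kg.
Tool frame: the origin (TCP) lies at the centre of the arm's flange, where the gripper is bolted on; the fingertips stand ahead of it and the grasp point (between the pads) lies 155 mm ahead of it (robot.tip_reach is the z of the fingertips in the tool frame, in m); z points along the fingers, y is the direction in which the jaws open and shut (so a half turn about z gives the same grasp; the last joint's range is limited). The gripper opens to 85 mm and grips with 20 to 120 N. Pads are 22 mm wide; open, the fingers measure 114 mm over their backs; the gripper's body (76 mm by 85 mm) begins 54 mm behind the grasp point. The pads swing forward as they close: fully open they stand 13 mm farther back than shut.
Start: joints at [1.114, 0.313, 0.046, 1.304, 0, 1.431], TCP at [0.179, 0.546, 0.405] pointing down, gripper open.
Joint ranges: [-2.76, 2.76], [-0.86, 1.69], [-1.03, 1.26], [-2.2, 2.34], [-1.47, 1.5], [-3.14, 3.14]. Speed limits (rad/s): [2.57, 2.57, 3.14, 3.14, 3.14, 3.14].

INTERFACE

Orientations are given as [roll, pitch, yaw] about the fixed x, y, z axes, in that order (R = Rz(yaw) Ry(pitch) Rx(roll)).
In Python, from rig import robot gives the robot as it stands. The module is installed in compiled form; this text tells all that it offers.
- The arm moves only by the tool arm_command, never from a script. Its argument "increments" is a list of rows, each an object of numbers: "tx", "ty", "tz": the shift along the tool's x, y, z in cm; "ax", "ay", "az": the turn, a rotation vector about the tool's x, y, z in rad. In form: [{"tx": .., "ty": .., "tz": .., "ax": .., "ay": .., "az": ..}, ...]. A call has 1 to 12 rows; each row is the pose to reach, as a shift and turn from the pose measured when the call began, along the tool's axes at that moment; what a row does not reach only later rows make up. A row lasts 1/12 s, in which the tool goes at most 41.7 mm and 7.16 degrees, less where a joint would pass 70% of its speed; a pose out of reach is approached as far as the arm can. A call with a gripper value outside its range is refused whole. "grip" is the closure, from 0 (fully open) to 1 (shut), set as the call begins (left out, the last holds). The fingers move at their own pace and stop on an object; "force" is the grip in N (left out, the last holds). Time passes only in rows, so rows that repeat a pose let the fingers close. It gives the time, the measured TCP pose, the force and the opening at its end, in the units of the state.
- robot.read_state(): the state, without advancing time (a new reading comes with each control period).
- robot.grab_frame(name): name is "side" or "top" or "wrist"; returns the picture (384x512x3 uint8, red, green, blue); there is no depth.
- robot.get_calibration(name): a dict with "vfov" (degrees; the focal length in pixels is half the picture's height over the tangent of half this angle, whatever the lens; pixels are square), "cx", "cy" (the principal point, pixels), "k1" (the pictures are not rectified: a ray, as slopes to the right and down, at radius r is drawn at 1 + k1 r^2 times it, then the intrinsics apply), "xyz" and "attitude" of the camera in the world. Camera axes: x right, y up, looking along -z (the intrinsics and any distortion apply to the point x, -y, -z); pixel columns grow to the right and rows downward; lengths in m; the calibration is good to about 2 mm. A picture is of the moment at which its call begins: read the wrist's pose just before it. get_calibration takes no time and is no camera call; for the wrist camera it gives the pose at the moment of the call.
- robot.sign_off(): hands the job in, once; it reports no verdict.
The state is a dict: "t": time; "joint_pos": joint angles; "qvel": joint speeds; "effort": joint torques, N m; "tool_pos": TCP position; "tcp_rot": TCP orientation; "force": force on the tool from outside, world axes, zero at the start; "ft_torque": the same for the moment, N m; "width": opening from 0.0 (shut) to 1.0 (fully open).
Only numpy, scipy, OpenCV 4.12 (cv2) and the standard library are available. Lean on these libraries where they do the work, as an engineer would, in place of code of your own. Each camera call takes 0.05 s, during which the arm holds its last target. There are 200 camera calls.

## Working session

There is one attempt and no reset: what is moved stays moved. The work goes in short steps, Python scripts to look and compute and a tool call to move; the robot and the scene stay as the last step left them, time stands still between calls to the robot, and variables do not carry over. Pictures are saved under pics/ and viewed, on a budget of 10 in all, crops included, one or two more only if the job needs it, and the job is handed in when it is done.

Besides the shell and the picture viewer there is one more tool, called after "Call:" by a JSON object that holds its "api" and its "payload", one argument or row to a line. arm_command: Moves the arm, as the interface text tells. Its arguments: {"type":"object","properties":{"increments":{"type":"array"},"grip":{"type":"number"},"force":{"type":"number"}},"required":["increments"]}

```bash
mkdir -p pics
cat > h.py <<'E'
import numpy as np, cv2
from scipy.spatial.transform import Rotation as R
from rig import robot
def rot(a): return R.from_euler('xyz',a).as_matrix()
def K(c): 
    f=192/np.tan(np.radians(c['vfov'])/2); return np.array([[f,0,c['cx']],[0,f,c['cy']],[0,0,1.]]),np.array([c['k1'],0,0,0.])
def project(c,P):
    p=(np.atleast_2d(P)-c['xyz'])@rot(c['attitude']); p=p*[1,-1,-1]
    k,d=K(c); s=p[:,:2]/p[:,2:]; s=s*(1+c['k1']*(s**2).sum(1,keepdims=True)); return s@k[:2,:2].T+k[:2,2]
def ray(c,uv):
    k,d=K(c); s=cv2.undistortPoints(np.array(uv,float).reshape(-1,1,2),k,d,None,None)[:,0]
    return np.c_[s[:,0],-s[:,1],-np.ones(len(s))]@rot(c['attitude']).T
def atz(c,uv,z):
    r=ray(c,uv); o=np.array(c['xyz']); return o+r*((z-o[2])/r[:,2])[:,None]
def snap(n,name):
    c=robot.get_calibration(n); im=robot.grab_frame(n); cv2.imwrite(f'pics/{name}.png',im[:,:,::-1]); np.save(f'pics/{name}.npy',[c],allow_pickle=True); return c,im
def load(name): return np.load(f'pics/{name}.npy',allow_pickle=True)[0]
E
python3 - <<'E'
from h import *
s=robot.read_state(); print(s, robot.tip_reach)
for n in('side','top','wrist'): print(n,snap(n,n+'1')[0])
a=[cv2.imread(f'pics/{n}1.png') for n in('top','side')]
cv2.imwrite('pics/both.png',cv2.resize(np.vstack(a),None,fx=.78,fy=.78,interpolation=cv2.INTER_AREA))
E
```

```text
{'t': 0.0, 'joint_pos': array([ 1.11437505e+00,  3.14053068e-01,  4.50016694e-02,  1.30359897e+00,
       -1.11380228e-05,  1.43117192e+00]), 'qvel': array([ 9.32054977e-04,  1.05639895e-03,  9.44144616e-04,  1.69355519e-03,
       -3.72051523e-04,  3.63207507e-05]), 'effort': array([ 9.51954353e-04, -4.80629289e+01,  2.98531240e+01,  1.93438400e-02,
        1.44398487e-04, -8.11577365e-06]), 'tool_pos': array([0.17906964, 0.54621467, 0.40378789]), 'tcp_rot': array([-3.13975511e+00, -2.46999346e-04,  2.82479557e+00]), 'force': array([-0.72367262, -0.01657999, -0.15799716]), 'ft_torque': array([ 0.032727  , -0.04268579,  0.01038669]), 'width': 1.0022856831609281} 0.1734
side {'vfov': 42.78865379956832, 'cx': 262.7562511368196, 'cy': 192.91184307384222, 'k1': -0.10797594001927756, 'xyz': array([-0.11166348, -0.83686709,  0.9297004 ]), 'attitude': array([ 0.89696403,  0.00279963, -0.68192209])}
top {'vfov': 43.45808017497567, 'cx': 250.80806238556553, 'cy': 194.7347662921017, 'k1': -0.0838097544264714, 'xyz': array([ 0.43848299, -0.03668583,  1.10229093]), 'attitude': array([ 0.09197409,  0.02691245, -1.5925768 ])}
wrist {'vfov': 61.77396380163004, 'cx': 252.88835409606793, 'cy': 192.98749530509787, 'k1': -0.06694630485158307, 'xyz': array([0.10923779, 0.56891565, 0.3737981 ]), 'attitude': array([-0.29030243,  0.0028201 ,  1.25524073])}
```

View pics/top1.png

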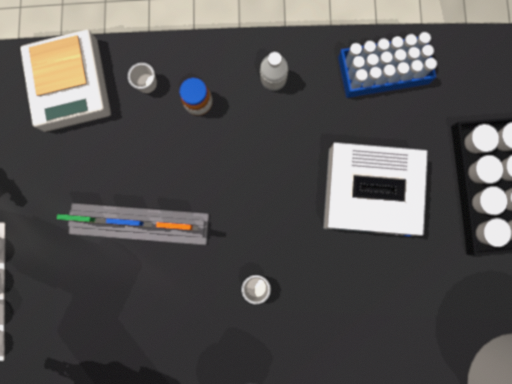

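View pics/side1.png

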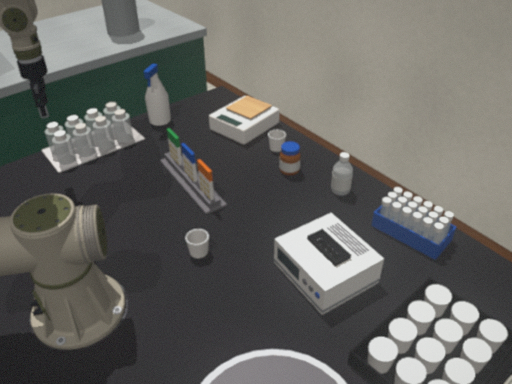

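The top view shows the row as green (75,218), blue (123,222) and orange (173,226), with the reader's black collar at about (379,188). The side view agrees, with orange at (205,170) and the slot at (328,247). Next I'll measure these numerically.

```bash
cat >> h.py <<'E'
from scipy.optimize import least_squares
def mask(im,lo,hi):
    h=cv2.cvtColor(im,cv2.COLOR_RGB2HSV); return cv2.inRange(h,lo,hi)
COL={'orange':((5,150,110),(18,255,255)),'green':((45,120,60),(80,255,255)),'blue':((105,130,70),(125,255,255))}
def feats(m):
    M=cv2.moments(m,True); c=np.array([M['m10'],M['m01']])/M['m00']
    C=np.array([[M['mu20'],M['mu11']],[M['mu11'],M['mu02']]])/M['m00']
    return c,C
def boxmask(c,ctr,yaw,sz):
    L=np.array([[a,b,d] for a in(-.5,.5) for b in(-.5,.5) for d in(-.5,.5)])*sz
    P=L@R.from_euler('z',yaw).as_matrix().T+ctr
    S=8; h=cv2.convexHull(np.round(project(c,P)*S).astype(np.float32))[:,0]
    return h/S
def hullmom(h):
    M=cv2.moments(h.astype(np.float32).reshape(-1,1,2)); c=np.array([M['m10'],M['m01']])/M['m00']
    C=np.array([[M['mu20'],M['mu11']],[M['mu11'],M['mu02']]])/M['m00']; return c,C
E
python3 - <<'E'
from h import *
roi={'top':(40,190,230,250),'side':(140,115,235,225)}
for col in COL:
    obs=[]
    for n in('top','side'):
        im=cv2.imread(f'pics/{n}1.png')[:,:,::-1].copy(); m=mask(im,*COL[col]); q=np.zeros_like(m); x0,y0,x1,y1=roi[n]; q[y0:y1,x0:x1]=m[y0:y1,x0:x1]
        k,l,st,_=cv2.connectedComponentsWithStats(q); i=1+np.argmax(st[1:,4]); q=(l==i).astype(np.uint8)
        obs.append((load(n+'1'),*feats(q),st[i]))
    def f(p):
        r=[]
        for c,m,C,_ in obs:
            a,B=hullmom(boxmask(c,p[:3],p[3],[.01,.07,.036])); r+=list(a-m); r+=[ (B[0,1]-C[0,1])*.05,(B[0,0]-C[0,0])*.05,(B[1,1]-C[1,1])*.05]
        return r
    g=np.r_[atz(obs[0][0],[obs[0][1]],.11)[0],.05]
    s=least_squares(f,g,diff_step=1e-2,x_scale=[.01,.01,.01,.05])
    print(col,s.x.round(4),np.round(s.fun,1),[o[3] for o in obs])
c=load('top1')
im=cv2.imread('pics/top1.png')
print(atz(c,[[353,176],[405,178],[404,201],[353,198]],.097), 'reader', atz(c,[[331,143],[428,150],[424,234],[325,228]],.085))
a=cv2.resize(im[135:245,315:440],None,fx=4.5,fy=4.5,interpolation=cv2.INTER_CUBIC)
cs=load('side1'); b=cv2.resize(cv2.imread('pics/side1.png')[205:315,265:390],None,fx=4.5,fy=4.5,interpolation=cv2.INTER_CUBIC)
a=np.hstack([a,b]); cv2.imwrite('pics/c1.png',cv2.resize(a,(800,int(800*a.shape[0]/a.shape[1]))))
E
```

```text
orange [0.4699 0.1474 0.1154 0.0499] [ 0.1 -0.1 -0.7  0.5  0.  -0.2  0.1  0.1  0.5 -0.1] [array([156, 222,  36,   8, 188], dtype=int32), array([197, 159,  15,  21, 142], dtype=int32)]
green [0.4914 0.3601 0.1135 0.0372] [ 0.1 -0.3 -0.8  0.4  0.  -0.1  0.   0.1  0.4  0.1] [array([ 57, 214,  37,   8, 170], dtype=int32), array([167, 128,  12,  18, 106], dtype=int32)]
blue [0.4802 0.2526 0.1151 0.0506] [ 0.2 -0.  -0.7  0.9  0.  -0.1 -0.1  0.1  0.4  0. ] [array([106, 219,  37,   7, 175], dtype=int32), array([181, 143,  14,  20, 129], dtype=int32)]
[[ 0.56609945 -0.22713437  0.097     ]
 [ 0.55927669 -0.33677783  0.097     ]
 [ 0.51085044 -0.33215213  0.097     ]
 [ 0.51976567 -0.22519615  0.097     ]] reader [[ 0.63991033 -0.18539474  0.085     ]
 [ 0.62003228 -0.39353505  0.085     ]
 [ 0.44088907 -0.37492555  0.085     ]
 [ 0.45885387 -0.16594802  0.085     ]]
```

View pics/c1.png

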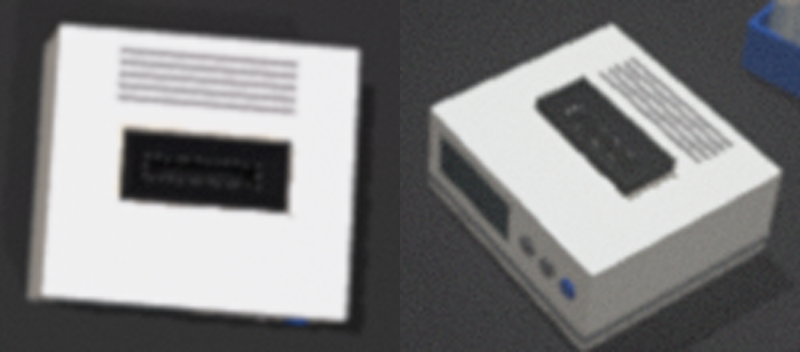

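The crop shows the reader's collar corners at about (353,175), (406,179), (405,201) and (352,197) in top-image pixels, turned about -0.1 rad. The heights match (grip at 0.115, expected 0.110). The fitted yaw disagrees with the row direction of -0.10 rad, so I'll refit with z fixed and work out the first move.

```bash
cat >> h.py <<'E'
def move(target,yaw):
    s=robot.read_state(); Rm=rot(s['tcp_rot']); d=Rm.T@(np.array(target)-s['tool_pos'])*100
    Rt=rot([np.pi,0,yaw]); rv=R.from_matrix(Rm.T@Rt).as_rotvec()
    print('t',round(s['t'],2),'pos',s['tool_pos'].round(4),'rpy',s['tcp_rot'].round(3),'F',s['force'].round(1),'w',round(s['width'],3),'\n shift cm',d.round(2),'turn',rv.round(3))
E
python3 - <<'E'
from h import *
roi={'top':(40,190,230,250),'side':(140,115,235,225)}
for col in COL:
    obs=[]
    for n in('top','side'):
        im=cv2.imread(f'pics/{n}1.png')[:,:,::-1].copy(); m=mask(im,*COL[col]); q=np.zeros_like(m); x0,y0,x1,y1=roi[n]; q[y0:y1,x0:x1]=m[y0:y1,x0:x1]
        k,l,st,_=cv2.connectedComponentsWithStats(q); i=1+np.argmax(st[1:,4]); obs.append((load(n+'1'),*feats((l==i).astype(np.uint8))))
    def f(p):
        r=[]
        for c,m,C in obs:
            a,B=hullmom(boxmask(c,[p[0],p[1],.110],p[2],[.01,.07,.036])); r+=list(a-m)+[(B[0,1]-C[0,1])*.05]
        return r
    g=np.r_[atz(obs[0][0],[obs[0][1]],.11)[0][:2],-.1]
    s=least_squares(f,g,method='lm',diff_step=[1e-2,1e-2,.2]); print(col,s.x.round(4),np.round(s.fun,2))
c=load('top1'); im=cv2.imread('pics/top1.png',0)
m=np.zeros_like(im); m[165:210,343:415]=(im[165:210,343:415]<110)*255
k,l,st,_=cv2.connectedComponentsWithStats(m); i=1+np.argmax(st[1:,4]); ct=cv2.findContours((l==i).astype(np.uint8),0,1)[0][0][:,0]
P=atz(c,ct,.097); print('collar',cv2.minAreaRect((P[:,:2]*1000).astype(np.float32)))
m=(im>150).astype(np.uint8);m[:,:320]=0;m[:,435:]=0;m[:138]=0;m[242:]=0
k,l,st,_=cv2.connectedComponentsWithStats(m); i=1+np.argmax(st[1:,4]); ct=cv2.findContours((l==i).astype(np.uint8),0,1)[0][0][:,0]
P=atz(c,ct,.085); print('reader',cv2.minAreaRect((P[:,:2]*1000).astype(np.float32)))
move([.470,.147,.38],1.47)
E
```

```text
orange [ 0.4701  0.149  -0.0758] [-0.21 -0.17 -0.05 -0.23  1.39  0.04]
green [ 0.4916  0.3618 -0.0984] [-0.05 -0.27  0.04 -0.23  0.74  0.08]
blue [ 0.4809  0.255  -0.067 ] [-0.15 -0.32 -0.07 -0.19  0.88  0.07]
collar ((539.67529296875, -280.1383361816406), (109.13323974609375, 46.12890625), 83.87175750732422)
reader ((540.2659301757812, -280.11309814453125), (203.5696258544922, 182.21726989746094), 83.9676284790039)
t 0.15 pos [0.1791 0.5463 0.404 ] rpy [-3.14  -0.     2.825] F [ 0.5 -0.1 -0.4] w 0.999 
 shift cm [-40.08 -28.87   2.43] turn [-1.000e-03  1.000e-03  1.355e+00]
```

Call:
{"api": "arm_command", "payload": {
  "increments": [
    {"tx":-3.3,"ty":-2.4,"tz":0.2,"az":0.11},
    {"tx":-6.7,"ty":-4.8,"tz":0.4,"az":0.22},
    {"tx":-10,"ty":-7.2,"tz":0.6,"az":0.34},
    {"tx":-13.4,"ty":-9.6,"tz":0.8,"az":0.45},
    {"tx":-16.7,"ty":-12,"tz":1,"az":0.56},
    {"tx":-20,"ty":-14.4,"tz":1.2,"az":0.68},
    {"tx":-23.4,"ty":-16.8,"tz":1.4,"az":0.79},
    {"tx":-26.7,"ty":-19.2,"tz":1.6,"az":0.9},
    {"tx":-30,"ty":-21.7,"tz":1.8,"az":1.02},
    {"tx":-33.4,"ty":-24.1,"tz":2,"az":1.13},
    {"tx":-36.7,"ty":-26.5,"tz":2.2,"az":1.24},
    {"tx":-40.1,"ty":-28.9,"tz":2.4,"az":1.355}
  ],
  "grip": 0,
  "force": 50
}}

```text
$.increments[0]: bad value
```

Run:
```python
from h import *
move([.470,.147,.38],1.47)
```

```text
t 0.15 pos [0.1791 0.5463 0.404 ] rpy [-3.14  -0.     2.825] F [ 0.5 -0.1 -0.4] w 0.999 
 shift cm [-40.08 -28.87   2.43] turn [-1.000e-03  1.000e-03  1.355e+00]
```

The call was refused, probably because every row needs all six keys.

Call:
{"api": "arm_command", "payload": {
  "increments": [
    {"tx":-3.3,"ty":-2.4,"tz":0.2,"ax":0,"ay":0,"az":0.11},
    {"tx":-6.7,"ty":-4.8,"tz":0.4,"ax":0,"ay":0,"az":0.22},
    {"tx":-10,"ty":-7.2,"tz":0.6,"ax":0,"ay":0,"az":0.34},
    {"tx":-13.4,"ty":-9.6,"tz":0.8,"ax":0,"ay":0,"az":0.45},
    {"tx":-16.7,"ty":-12,"tz":1,"ax":0,"ay":0,"az":0.56},
    {"tx":-20,"ty":-14.4,"tz":1.2,"ax":0,"ay":0,"az":0.68},
    {"tx":-23.4,"ty":-16.8,"tz":1.4,"ax":0,"ay":0,"az":0.79},
    {"tx":-26.7,"ty":-19.2,"tz":1.6,"ax":0,"ay":0,"az":0.9},
    {"tx":-30,"ty":-21.7,"tz":1.8,"ax":0,"ay":0,"az":1.02},
    {"tx":-33.4,"ty":-24.1,"tz":2,"ax":0,"ay":0,"az":1.13},
    {"tx":-36.7,"ty":-26.5,"tz":2.2,"ax":0,"ay":0,"az":1.24},
    {"tx":-40.1,"ty":-28.9,"tz":2.4,"ax":0,"ay":0,"az":1.355}
  ],
  "grip": 0,
  "force": 50
}}

```text
t: 1.15
tool_pos: [0.4706, 0.1448, 0.3802]
tcp_rot: [-3.141, 0.001, 1.464]
force: [1.5, 1.0, 0.1]
width: 1.002
```

Run:
```python
from h import *
move([.470,.147,.38],1.47)
```

```text
t 1.15 pos [0.4706 0.1448 0.3802] rpy [-3.141e+00  1.000e-03  1.464e+00] F [1.5 1.  0.1] w 1.002 
 shift cm [ 0.21 -0.09  0.02] turn [-0.001  0.001 -0.006]
```

Now a closer look from the wrist, with predicted outlines of the three grips for comparison.

Run:
```python
from h import *
c,im=snap('wrist','w2'); print(c)
s=robot.read_state(); print(s['t'],s['tool_pos'],s['tcp_rot'])
a=im[:,:,::-1].copy()
for x,y,q in((.4701,.148,(0,0,255)),(.4916,.361,(0,255,0)),(.4809,.254,(255,0,0))):
    h=boxmask(c,[x,y,.11],-.101,[.01,.07,.036]); cv2.polylines(a,[h.round().astype(np.int32)],True,(255,0,255),1)
g=s['tool_pos']+rot(s['tcp_rot'])@[0,0,.155+.115]; cv2.circle(a,tuple(project(c,g)[0].astype(int)),4,(255,255,0),1)
cv2.imwrite('pics/w2o.png',a)
```

```text
{'vfov': 61.77396380163004, 'cx': 252.88835409606793, 'cy': 192.98749530509787, 'k1': -0.06694630485158307, 'xyz': array([0.47765803, 0.21712109, 0.34999866]), 'attitude': array([-2.92315417e-01,  1.59311417e-04, -1.05355536e-01])}
1.2 [0.47503467 0.14000909 0.37968353] [3.13817165 0.00473787 1.45242622]
```

View pics/w2o.png

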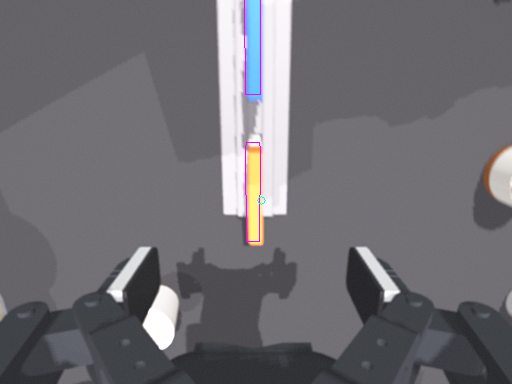

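The wrist view shows the orange grip at columns 246–263, rows 142–245, lying between the open fingers. My prediction was a few pixels up the image, so I'll refine from this picture.

Run:
```python
from h import *
c=load('w2'); im=cv2.imread('pics/w2.png')[:,:,::-1].copy()
m=mask(im,(3,110,120),(35,255,255)); m[:,:225]=0;m[:,285:]=0;m[:110]=0;m[270:]=0
k,l,st,_=cv2.connectedComponentsWithStats(m); i=1+np.argmax(st[1:,4]); print(st[i]); o=feats((l==i).astype(np.uint8))
def f(p):
    a,B=hullmom(boxmask(c,[p[0],p[1],.110],p[2],[.01,.07,.036])); return list(a-o[0])+[(B[0,1]-o[1][0,1])*.05]
s=least_squares(f,[.47,.147,-.1],method='lm',diff_step=[1e-2,1e-2,.2]); print(s.x,s.fun,o[1],hullmom(boxmask(c,[s.x[0],s.x[1],.110],s.x[2],[.01,.07,.036]))[1])
x,y=s.x[:2]
move([x,y,.30],1.468); move([x,y,.265],1.468)
```

```text
[ 247  147   17   99 1419]
[ 0.47091678  0.1418591  -0.09483961] [-0.00900232 -0.02534425  0.03244018] [[ 17.97040566   7.18019916]
 [  7.18019916 839.22070998]] [[ 15.52834175   7.82900285]
 [  7.82900285 808.21557312]]
t 1.2 pos [0.475  0.14   0.3797] rpy [3.138 0.005 1.452] F [ 5.3 -3.9  1.8] w 1.003 
 shift cm [ 0.17 -0.46  7.97] turn [ 0.003  0.005 -0.016]
t 1.2 pos [0.475  0.14   0.3797] rpy [3.138 0.005 1.452] F [ 5.3 -3.9  1.8] w 1.003 
 shift cm [ 0.19 -0.47 11.47] turn [ 0.003  0.005 -0.016]
```

Call:
{"api": "arm_command", "payload": {
  "increments": [
    {"tx":0.2,"ty":-0.2,"tz":2,"ax":0,"ay":0,"az":-0.016},
    {"tx":0.5,"ty":-0.4,"tz":4,"ax":0.003,"ay":0.005,"az":-0.016},
    {"tx":0.5,"ty":-0.45,"tz":6,"ax":0.003,"ay":0.005,"az":-0.016},
    {"tx":0.5,"ty":-0.45,"tz":6,"ax":0.003,"ay":0.005,"az":-0.016},
    {"tx":0.5,"ty":-0.45,"tz":6,"ax":0.003,"ay":0.005,"az":-0.016},
    {"tx":0.5,"ty":-0.45,"tz":6,"ax":0.003,"ay":0.005,"az":-0.016}
  ]
}}

```text
t: 1.7
tool_pos: [0.4715, 0.1455, 0.3205]
tcp_rot: [3.141, -0.0, 1.469]
force: [0.6, -0.8, 0.1]
width: 0.999
```

Run:
```python
from h import *
c,im=snap('wrist','w3')
m=mask(im,(3,110,120),(35,255,255)); m[:,:215]=0;m[:,295:]=0
k,l,st,_=cv2.connectedComponentsWithStats(m); i=1+np.argmax(st[1:,4]); print(st[i]); o=feats((l==i).astype(np.uint8))
def f(p):
    a,B=hullmom(boxmask(c,[p[0],p[1],.110],p[2],[.01,.07,.036])); return list(a-o[0])+[(B[0,1]-o[1][0,1])*.05]
s=least_squares(f,[.47,.147,-.1],method='lm',diff_step=[1e-2,1e-2,.2]); print(s.x,s.fun,o[1],hullmom(boxmask(c,[s.x[0],s.x[1],.110],s.x[2],[.01,.07,.036]))[1])
x,y=s.x[:2]
move([x,y,.265],1.468)
```

```text
[ 242  160   21  130 2410]
[ 0.47037567  0.14417601 -0.09615042] [0.01134692 0.02474114 0.01603913] [[  29.13126427    7.23065236]
 [   7.23065236 1415.16398547]] [[  27.54647039    7.55143503]
 [   7.55143503 1382.41574558]]
t 1.75 pos [0.4717 0.1455 0.3209] rpy [ 3.139e+00 -1.000e-03  1.469e+00] F [ 0.4 -0.4 -0.2] w 0.999 
 shift cm [-0.15 -0.13  5.59] turn [ 0.002 -0.001  0.001]
```

Call:
{"api": "arm_command", "payload": {
  "increments": [
    {"tx":-0.1,"ty":-0.1,"tz":2,"ax":0,"ay":0,"az":0},
    {"tx":-0.1,"ty":-0.1,"tz":4,"ax":0,"ay":0,"az":0},
    {"tx":-0.1,"ty":-0.12,"tz":5.6,"ax":0,"ay":0,"az":0},
    {"tx":-0.1,"ty":-0.12,"tz":5.6,"ax":0,"ay":0,"az":0},
    {"tx":-0.1,"ty":-0.12,"tz":5.6,"ax":0,"ay":0,"az":0},
    {"tx":-0.1,"ty":-0.12,"tz":5.6,"ax":0,"ay":0,"az":0}
  ]
}}

```text
t: 2.25
tool_pos: [0.4712, 0.1449, 0.2665]
tcp_rot: [3.137, -0.001, 1.469]
force: [0.3, 0.7, -0.6]
width: 0.997
```

Call:
{"api": "arm_command", "payload": {
  "increments": [
    {"tx":0,"ty":0,"tz":0,"ax":0,"ay":0,"az":0},
    {"tx":0,"ty":0,"tz":0,"ax":0,"ay":0,"az":0},
    {"tx":0,"ty":0,"tz":0,"ax":0,"ay":0,"az":0},
    {"tx":0,"ty":0,"tz":0,"ax":0,"ay":0,"az":0},
    {"tx":0,"ty":0,"tz":0,"ax":0,"ay":0,"az":0},
    {"tx":0,"ty":0,"tz":0,"ax":0,"ay":0,"az":0},
    {"tx":0,"ty":0,"tz":0,"ax":0,"ay":0,"az":0},
    {"tx":0,"ty":0,"tz":0,"ax":0,"ay":0,"az":0},
    {"tx":0,"ty":0,"tz":0,"ax":0,"ay":0,"az":0},
    {"tx":0,"ty":0,"tz":0,"ax":0,"ay":0,"az":0}
  ],
  "grip": 1,
  "force": 50
}}

```text
t: 3.08
tool_pos: [0.4712, 0.145, 0.2666]
tcp_rot: [3.137, -0.001, 1.469]
force: [-0.9, -0.3, 3.7]
width: 0.108
```

The opening of 0.108 is about 9 mm, so the jaws hold the slab. Lifting straight up.

Call:
{"api": "arm_command", "payload": {
  "increments": [
    {"tx":0,"ty":0,"tz":-1,"ax":0,"ay":0,"az":0},
    {"tx":0,"ty":0,"tz":-2,"ax":0,"ay":0,"az":0},
    {"tx":0,"ty":0,"tz":-3.5,"ax":0,"ay":0,"az":0},
    {"tx":0,"ty":0,"tz":-5.5,"ax":0,"ay":0,"az":0},
    {"tx":0,"ty":0,"tz":-8,"ax":0,"ay":0,"az":0},
    {"tx":0,"ty":0,"tz":-10.5,"ax":0,"ay":0,"az":0},
    {"tx":0,"ty":0,"tz":-12.5,"ax":0,"ay":0,"az":0},
    {"tx":0,"ty":0,"tz":-14,"ax":0,"ay":0,"az":0},
    {"tx":0,"ty":0,"tz":-14,"ax":0,"ay":0,"az":0},
    {"tx":0,"ty":0,"tz":-14,"ax":0,"ay":0,"az":0},
    {"tx":0,"ty":0,"tz":-14,"ax":0,"ay":0,"az":0}
  ]
}}

```text
t: 4.0
tool_pos: [0.4704, 0.1448, 0.406]
tcp_rot: [3.138, -0.001, 1.469]
force: [0.1, -0.5, -1.1]
width: 0.109
```

Run:
```python
from h import *
move([.540,-.280,.405],1.465)
c,im=snap('wrist','w4'); c2,im2=snap('side','s4')
a=np.hstack([im,im2])[:,:,::-1]; cv2.imwrite('pics/ws4.png',cv2.resize(a,(800,300),interpolation=cv2.INTER_AREA))
```

```text
t 4.0 pos [0.4704 0.1448 0.406 ] rpy [ 3.138e+00 -1.000e-03  1.469e+00] F [ 0.1 -0.5 -1.1] w 0.109 
 shift cm [-41.55  11.23   0.1 ] turn [ 0.004 -0.001  0.004]
```

View pics/ws4.png

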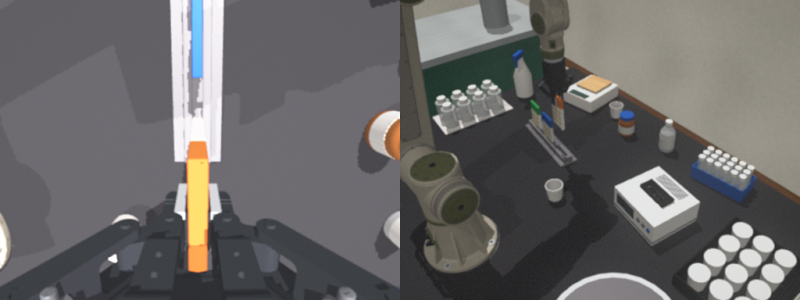

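The slab is held upright and centred in the jaws, with blue and green still in the rack. Next I'll carry it slightly past the slot so the wrist camera gets a clear view of the collar.

Call:
{"api": "arm_command", "payload": {
  "increments": [
    {"tx":-1.5,"ty":0.35,"tz":0,"ax":0,"ay":0,"az":0},
    {"tx":-4,"ty":0.9,"tz":0,"ax":0,"ay":0,"az":0},
    {"tx":-7,"ty":1.6,"tz":0,"ax":0,"ay":0,"az":0},
    {"tx":-10,"ty":2.3,"tz":0,"ax":0,"ay":0,"az":0},
    {"tx":-13,"ty":3,"tz":0,"ax":0,"ay":0,"az":0},
    {"tx":-16,"ty":3.7,"tz":0,"ax":0,"ay":0,"az":0},
    {"tx":-19,"ty":4.4,"tz":0,"ax":0,"ay":0,"az":0},
    {"tx":-22,"ty":5.1,"tz":0,"ax":0,"ay":0,"az":0},
    {"tx":-24.5,"ty":5.7,"tz":0,"ax":0,"ay":0,"az":0},
    {"tx":-26.5,"ty":6.1,"tz":0,"ax":0,"ay":0,"az":0},
    {"tx":-28,"ty":6.5,"tz":0,"ax":0,"ay":0,"az":0},
    {"tx":-28,"ty":6.5,"tz":0,"ax":0,"ay":0,"az":0}
  ]
}}

```text
t: 5.1
tool_pos: [0.5067, -0.1431, 0.4037]
tcp_rot: [3.141, -0.0, 1.466]
force: [0.7, 0.1, -1.6]
width: 0.106
```

Call:
{"api": "arm_command", "payload": {
  "increments": [
    {"tx":-2,"ty":0.5,"tz":0,"ax":0,"ay":0,"az":0},
    {"tx":-5,"ty":1.2,"tz":0,"ax":0,"ay":0,"az":0},
    {"tx":-8,"ty":1.9,"tz":0,"ax":0,"ay":0,"az":0},
    {"tx":-11,"ty":2.5,"tz":0,"ax":0,"ay":0,"az":0},
    {"tx":-14,"ty":3.2,"tz":0,"ax":0,"ay":0,"az":0},
    {"tx":-17,"ty":3.9,"tz":0,"ax":0,"ay":0,"az":0},
    {"tx":-19.5,"ty":4.5,"tz":0,"ax":0,"ay":0,"az":0},
    {"tx":-20.6,"ty":4.8,"tz":0,"ax":0,"ay":0,"az":0},
    {"tx":-20.6,"ty":4.8,"tz":0,"ax":0,"ay":0,"az":0},
    {"tx":-20.6,"ty":4.8,"tz":0,"ax":0,"ay":0,"az":0},
    {"tx":-20.6,"ty":4.8,"tz":0,"ax":0,"ay":0,"az":0}
  ]
}}

```text
t: 6.02
tool_pos: [0.5329, -0.3515, 0.4032]
tcp_rot: [-3.141, -0.002, 1.467]
force: [0.7, -0.7, -1.6]
width: 0.108
```

Run:
```python
from h import *
c,im=snap('wrist','w5'); move([.540,-.280,.405],1.465)
a=im[:,:,::-1].copy()
Rz=R.from_euler('z',-.106).as_matrix()
for z,lx,ly in((.097,.038,.1),(.085,.014,.076),(.085,.18,.2)):
    P=np.array([[-1,-1,0],[1,-1,0],[1,1,0],[-1,1,0]])*[lx/2,ly/2,0]@Rz.T+[.540,-.280,z]
    cv2.polylines(a,[project(c,P).round().astype(np.int32)],True,(255,0,255),1)
cv2.imwrite('pics/w5o.png',a)
```

```text
t 6.07 pos [ 0.5329 -0.3513  0.4035] rpy [-3.141e+00 -1.000e-03  1.467e+00] F [-1.2  0.  -1.5] w 0.107 
 shift cm [ 7.17 -0.03 -0.14] turn [-0.    -0.001  0.002]
```

View pics/w5o.png

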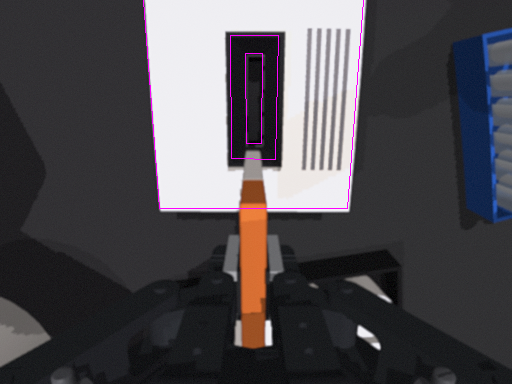

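The overlay fits to 2–3 px. The reader's edge and collar sit about 1 mm further in +x and 2 mm further in -y than estimated, so I'll use slot (0.541, -0.282). Moving over it and then starting down.

Call:
{"api": "arm_command", "payload": {
  "increments": [
    {"tx":1.5,"ty":0,"tz":0,"ax":0,"ay":0,"az":0},
    {"tx":3.5,"ty":0.1,"tz":0,"ax":0,"ay":0,"az":0},
    {"tx":5.5,"ty":0.1,"tz":0,"ax":0,"ay":0,"az":0.002},
    {"tx":7,"ty":0.1,"tz":0,"ax":0,"ay":0,"az":0.002},
    {"tx":7,"ty":0.1,"tz":0,"ax":0,"ay":0,"az":0.002},
    {"tx":7,"ty":0.1,"tz":1,"ax":0,"ay":0,"az":0.002},
    {"tx":7,"ty":0.1,"tz":2.5,"ax":0,"ay":0,"az":0.002},
    {"tx":7,"ty":0.1,"tz":3.5,"ax":0,"ay":0,"az":0.002},
    {"tx":7,"ty":0.1,"tz":4,"ax":0,"ay":0,"az":0.002},
    {"tx":7,"ty":0.1,"tz":4,"ax":0,"ay":0,"az":0.002},
    {"tx":7,"ty":0.1,"tz":4,"ax":0,"ay":0,"az":0.002}
  ]
}}

```text
t: 6.98
tool_pos: [0.541, -0.2821, 0.3631]
tcp_rot: [-3.14, -0.002, 1.465]
force: [-0.1, 0.1, -0.5]
width: 0.108
```

Run:
```python
from h import *
move([.541,-.282,.340],1.466)
c,im=snap('wrist','w6'); t,it=snap('top','t6'); 
s=robot.read_state(); a=im[:,:,::-1].copy()
Rz=R.from_euler('z',-.104).as_matrix()
for z,lx,ly,o in((.097,.038,.1,(.541,-.282)),(.085,.18,.2,(.541,-.282))):
    P=np.array([[-1,-1,0],[1,-1,0],[1,1,0],[-1,1,0]])*[lx/2,ly/2,0]@Rz.T+[*o,z]
    cv2.polylines(a,[project(c,P).round().astype(np.int32)],True,(255,0,255),1)
cv2.imwrite('pics/w6o.png',a)
```

```text
t 6.98 pos [ 0.541  -0.2821  0.3631] rpy [-3.140e+00 -2.000e-03  1.465e+00] F [-0.1  0.1 -0.5] w 0.108 
 shift cm [0.01 0.   2.31] turn [-0.001 -0.002 -0.001]
```

View pics/w6o.png

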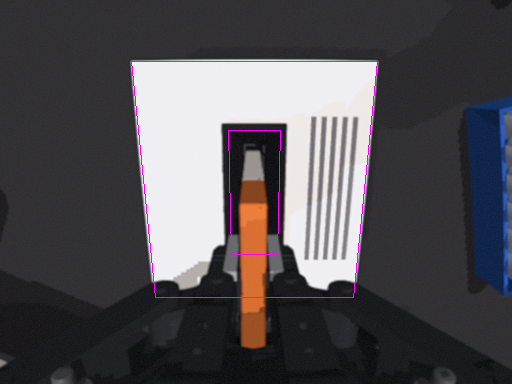

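The reader outline fits exactly, and the foot hangs over the slot at about (254,148). Descending slowly.

Call:
{"api": "arm_command", "payload": {
  "increments": [
    {"tx":0,"ty":0,"tz":0.7,"ax":0,"ay":0,"az":0},
    {"tx":0,"ty":0,"tz":1.4,"ax":0,"ay":0,"az":0},
    {"tx":0,"ty":0,"tz":2,"ax":0,"ay":0,"az":0},
    {"tx":0,"ty":0,"tz":2.5,"ax":0,"ay":0,"az":0},
    {"tx":0,"ty":0,"tz":3,"ax":0,"ay":0,"az":0},
    {"tx":0,"ty":0,"tz":3.5,"ax":0,"ay":0,"az":0},
    {"tx":0,"ty":0,"tz":3.5,"ax":0,"ay":0,"az":0}
  ]
}}

```text
t: 7.67
tool_pos: [0.541, -0.282, 0.3276]
tcp_rot: [-3.14, -0.002, 1.465]
force: [-0.7, 0.5, -1.0]
width: 0.103
```

It is about 16 mm into the slot with no contact force. About 2.2 cm remains.

Call:
{"api": "arm_command", "payload": {
  "increments": [
    {"tx":0,"ty":0,"tz":0.5,"ax":0,"ay":0,"az":0},
    {"tx":0,"ty":0,"tz":1,"ax":0,"ay":0,"az":0},
    {"tx":0,"ty":0,"tz":1.4,"ax":0,"ay":0,"az":0},
    {"tx":0,"ty":0,"tz":1.7,"ax":0,"ay":0,"az":0},
    {"tx":0,"ty":0,"tz":1.9,"ax":0,"ay":0,"az":0},
    {"tx":0,"ty":0,"tz":2.1,"ax":0,"ay":0,"az":0},
    {"tx":0,"ty":0,"tz":2.1,"ax":0,"ay":0,"az":0}
  ]
}}

```text
t: 8.25
tool_pos: [0.5408, -0.2819, 0.3062]
tcp_rot: [-3.14, -0.002, 1.465]
force: [0.0, 0.3, -1.1]
width: 0.107
```

Call:
{"api": "arm_command", "payload": {
  "increments": [
    {"tx":0,"ty":0,"tz":0.1,"ax":0,"ay":0,"az":0},
    {"tx":0,"ty":0,"tz":0.15,"ax":0,"ay":0,"az":0},
    {"tx":0,"ty":0,"tz":0.15,"ax":0,"ay":0,"az":0}
  ]
}}

```text
t: 8.5
tool_pos: [0.541, -0.2819, 0.3056]
tcp_rot: [-3.141, -0.002, 1.465]
force: [-0.8, 2.1, 3.5]
width: 0.112
```

The vertical force rose from -1.1 to +3.5 N at z 0.3056, the predicted home height, so it is on the floor. Releasing.

Call:
{"api": "arm_command", "payload": {
  "increments": [
    {"tx":0,"ty":0,"tz":0,"ax":0,"ay":0,"az":0},
    {"tx":0,"ty":0,"tz":0,"ax":0,"ay":0,"az":0},
    {"tx":0,"ty":0,"tz":0,"ax":0,"ay":0,"az":0},
    {"tx":0,"ty":0,"tz":0,"ax":0,"ay":0,"az":0},
    {"tx":0,"ty":0,"tz":0,"ax":0,"ay":0,"az":0},
    {"tx":0,"ty":0,"tz":0,"ax":0,"ay":0,"az":0},
    {"tx":0,"ty":0,"tz":0,"ax":0,"ay":0,"az":0},
    {"tx":0,"ty":0,"tz":0,"ax":0,"ay":0,"az":0},
    {"tx":0,"ty":0,"tz":0,"ax":0,"ay":0,"az":0}
  ],
  "grip": 0
}}

```text
t: 9.25
tool_pos: [0.5409, -0.2819, 0.3056]
tcp_rot: [-3.141, -0.002, 1.465]
force: [0.3, -0.1, 0.1]
width: 1.001
```

Call:
{"api": "arm_command", "payload": {
  "increments": [
    {"tx":0,"ty":0,"tz":-1,"ax":0,"ay":0,"az":0},
    {"tx":0,"ty":0,"tz":-2.5,"ax":0,"ay":0,"az":0},
    {"tx":0,"ty":0,"tz":-5,"ax":0,"ay":0,"az":0},
    {"tx":0,"ty":0,"tz":-7.5,"ax":0,"ay":0,"az":0},
    {"tx":0,"ty":0,"tz":-10,"ax":0,"ay":0,"az":0},
    {"tx":-3,"ty":0,"tz":-10,"ax":0,"ay":0,"az":0},
    {"tx":-6,"ty":0,"tz":-10,"ax":0,"ay":0,"az":0},
    {"tx":-6,"ty":0,"tz":-10,"ax":0,"ay":0,"az":0},
    {"tx":-6,"ty":0,"tz":-10,"ax":0,"ay":0,"az":0}
  ]
}}

```text
t: 10.0
tool_pos: [0.5343, -0.3431, 0.406]
tcp_rot: [-3.141, -0.001, 1.463]
force: [0.5, 0.5, -0.1]
width: 0.998
```

Run:
```python
from h import *
c,im=snap('wrist','w7'); c2,im2=snap('side','s7'); move([.541,-.282,.4],1.465)
def ol(a,c,P): cv2.polylines(a,[boxmask(c,*P).round().astype(np.int32)],True,(255,0,255),1)
a=im[:,:,::-1].copy(); b=im2[:,:,::-1].copy()
for q,k in((a,c),(b,c2)): ol(q,k,([.541,-.282,.149],-.104,[.01,.07,.036]))
for x,y in((.4916,.358),(.481,.2495)): ol(b,c2,([x,y,.11],-.101,[.01,.07,.036]))
b=cv2.resize(b[100:310,140:420],(512,384),interpolation=cv2.INTER_CUBIC)
cv2.imwrite('pics/f7.png',cv2.resize(np.hstack([a,b]),(800,300),interpolation=cv2.INTER_AREA))
```

```text
t 10.1 pos [ 0.5346 -0.3415  0.4057] rpy [-3.140e+00 -2.000e-03  1.465e+00] F [0.6 0.1 0.7] w 1.002 
 shift cm [5.98 0.01 0.58] turn [-0.001 -0.002 -0.   ]
```

View pics/f7.png

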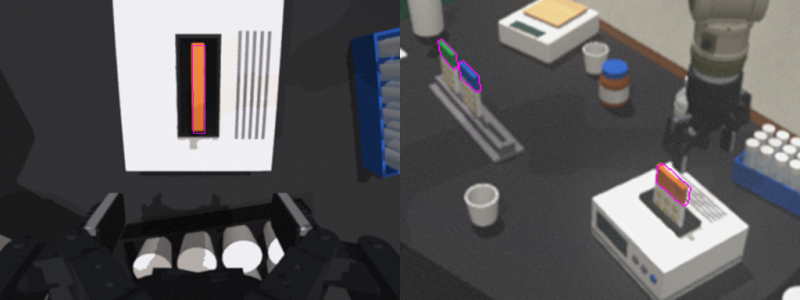

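The orange grip fills its predicted home outline in both views, upright in the slot. Green and blue stand in the rack where they were, and the gripper is clear. Handing in.

```bash
python3 -c "
from rig import robot
print(robot.sign_off())"
```

```text
the job is handed in; nothing more can be done
None
```

The orange cassette is standing upright, fully home in the reader's slot and released. I handed the job in at about 10 s of the 40 s; the sign-off gives no verdict.

**Seating:** there was no contact force on the way down. The vertical force rose by about 4.6 N at TCP z = 0.3056, exactly the height predicted for home. I then opened the gripper and backed it clear.

**Last checks:** the final wrist and side pictures show the orange grip within 1–2 px of its predicted home outline. Green and blue stand in their places in the rack.

**Disagreements and failures:**
- **Yaw fit:** the first yaw fit from the fixed cameras disagreed with the row direction, so I redid it.
- **Orange's y:** the top and side cameras put it 3–5 mm higher than the wrist camera. I used the wrist value.
- **Refused move:** the first move call was refused because its rows lacked some keys. Nothing moved.

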